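# Clear the jar and lay back the colour box lid

### The arm

A 6-joint arm with a two-finger parallel gripper is mounted at the origin on the work surface. World frame = base frame: x ahead of the robot, y to its left, z up, the work surface at z = 0. Lengths are in mm, angles in rad, forces in N, time in s.
With the tool pointing down it reaches from about 350 to 875 mm from the base axis. Payload 15.5 kg.
Tool frame: the origin (TCP) lies between the finger pads; the fingertips stand 25 mm ahead of it and the grasp point (between the pads) lies 6 mm ahead of it; z points along the fingers, y is the line along which they close (so a half turn about z gives the same grasp; the last joint's range is limited). The gripper opens to 85 mm and grips with 20 to 120 N. Pads are 22 mm wide; open, the fingers measure 114 mm over their backs; the gripper's body (76 mm by 85 mm) begins 54 mm behind the grasp point. The pads swing forward as they close: fully open they stand 13 mm farther back than shut.
Start: joints at [-1.357, 0.494, 1.345, -0, 1.302, -0.096], TCP at [189.948, -595.438, 256.277] pointing down, gripper open.
Joint ranges: [-2.91, 2.91], [-0.82, 2.16], [0.22, 2.67], [-1.22, 4.37], [0.12, 2.79], [-3.08, 3.08]. Speed limits (rad/s): [1.89, 1.89, 2.57, 3.01, 3.01, 3.01].

### API

Orientations are given as a 3x3 rotation matrix whose columns are the frame's x, y, z axes.
In Python, from rig import manip gives the robot as it stands. Calls block until the motion is done:
- manip.move_pose(position, orientation): joint-space move of the TCP to a pose.
- manip.move_straight(position, attitude=None, v=150, max_force=None): straight line of the TCP; attitude=None keeps the orientation; v is the mean speed in mm/s. With max_force (N) it stops when the force on the tool has changed by that much, and returns True; else False.
- manip.movej(angles): joint-space move.
- manip.grip(opening): opening from 0.0 (shut) to 1.0 (fully open); the grip force is fixed at half the most; returns when the fingers have stopped.
- manip.pause(seconds).
- manip.inverse_kinematics(position, orientation): joint angles nearest the present ones, or None.
- manip.read_state(): the state.
- manip.get_image(name): name is "scene" or "top" or "wrist"; returns the picture (400x640x3 uint8, red, green, blue); there is no depth.
- manip.camera_info(name): a dict with "intrinsics" (3x3 intrinsics, pixels), "k1" (the pictures are not rectified: a ray, as slopes to the right and down, at radius r is drawn at 1 + k1 r^2 times it, then the intrinsics apply), "origin" and "rotation" of the camera in the world; the wrist camera has in their place "T_tool_cam" (4x4, takes a point from camera to tool coordinates, whose origin is the TCP and whose axes are the flange's). Camera axes: x right, y up, looking along -z (the intrinsics and any distortion apply to the point x, -y, -z); pixel columns grow to the right and rows downward; lengths in mm; the calibration is good to about 2 mm. A picture is of the moment at which its call begins: read the wrist's pose just before it. camera_info takes no time and is no camera call.
A pose or a line that the arm cannot do raises manip.PlanningError and nothing moves.
- manip.sign_off(): hands the job in; it is judged then, once.
Trained networks look in the newest picture that a camera, given by its name, has taken for a name from the list of things; names that differ only in an ending like _2 or _b are one class to them, and where a whole thing is asked for, a point or a joint stands for the part that bears it (a point fixed in the world has none). Each returns a list of dicts, best first, with "conf" (0 to 1); they miss things now and then, are a little off and sometimes report something else, mostly with a low value. They report only what shows in the picture. A call takes as long as a camera call.
- manip.spot_in(name, camera): "centre" ([column, row] as shares, 0 to 1, of the picture: columns of its width, rows of its height, amid what is visible of it).
- manip.masks_of(name, camera): "mask" (400x640 bool, what is visible of it) and "centre" ([column, row] as shares, 0 to 1, of the picture: columns of its width, rows of its height, amid what is visible of it).
The state is a dict: "clock": time; "joint_positions": joint angles; "qvel": joint speeds; "joint_efforts": joint torques, N m; "tcp_pos": TCP position; "tool_rot": TCP orientation; "force": force on the tool from outside, world axes, zero at the start; "torque": the same for the moment, N m; "grip_width": opening from 0.0 (shut) to 1.0 (fully open); "finger_force": force on a finger pad.
Only numpy, scipy, OpenCV 4.12 (cv2) and the standard library are available. Lean on these libraries where they do the work, as an engineer would, in place of code of your own. Each camera call takes 0.05 s, during which the arm holds its last target. There are 200 camera calls.

### The job

A stout amber jar stands close behind the wooden colour box, where the lid has to swing. With closed fingers, push the jar sideways along the table, keeping it upright, until it is wholly clear of the strip behind the box, and only then push the lid up by its gourd-shaped knob and over past the top so that it falls fully back and stays open by itself. Nothing is to be lifted, the box stays where it stands, and the other things on the table are left alone.

Things in the scene. Friction and masses are not known exactly. Their poses are not given: they have to be found in the camera images.
- box: Shallow wooden box, loose but heavy (1.6 kg), 110 mm deep (its x) by 140 mm wide (its y) by 45 mm high. Origin: centre of its underside, on the table. Its -x side is the front (towards the robot, turned up to 0.4 rad either way), its +x side the back with the hinge; z is up.
- lid (a joint): Lid angle, rad: 0 shut, grows as the front edge rises and goes over to the back, 2.6 fully open at the hinge stop. Wood, about 140 g with knob, 8 mm thick, 140 mm wide, 120 mm from hinge to front edge (overhangs the box front 10 mm); shut, its top is 53.5 mm above the table. Swings freely: falls shut below about 1.4 rad, falls open beyond. A level push of about 2 N on the knob raises it.
- lid_hinge (a point): Middle of the hinge line, which runs along the box's y at its back top edge, 45.5 mm above the table. Turns with the lid: its x axis points from the lid's front edge to the hinge, its z axis out of the lid's outer face.
- knob (a point): Centre (half-way up) of the turned gourd-shaped knob on the lid's outer face near the front edge: 45 mm tall, 32 mm across at the lower bulge, 23 mm at the upper. It lies 104 mm from the hinge towards the front edge and 30.5 mm out from the hinge's plane (22.5 mm out from the lid's outer face). Axes as lid_hinge; z runs along the knob.
- jar: Stout round amber jar with a dark metal lid, loose, 68 mm diameter, 78 mm high, about 0.35 kg. Origin: centre of its underside, z up. It starts upright 12 to 22 mm behind the box's back face, at most 40 mm off the box's middle line. Pushed low down it slides, pushed high it may tip. The way is free to 170 mm either side of the box's middle line.
- gourd_a: Bystander: brown gourd, 68 mm across, 88 mm tall, standing about 170 mm to the left (+y) of the box's middle. Origin under its centre.
- tube_a: Bystander: green paint tube lying 170 mm to the right (-y) of the box's middle, about 122 by 36 by 22 mm. Origin under its middle.
- tube_b: Bystander: green paint tube lying farther left, about 122 by 36 by 22 mm. Origin under its middle.
- water: Bystander: clear drink bottle, 62 mm across, 190 mm tall. Origin under its centre.
- dye_bowl: Bystander: dark bowl, 116 mm across, 45 mm high. Origin under its centre.
- gourd_b: Bystander: small red gourd, 54 mm across, 70 mm tall. Origin under its centre.
- small_jar: Bystander: small amber jar, 48 mm across, 55 mm tall. Origin under its centre.

How it is judged:
By the outcome, as a careful person would: the job done as asked, in the order asked, and still so for the second after the job is handed in, with the robot touching nothing.
It also fails if it takes over 58 s, if anything falls off the work surface, if the arm or the gripper's body presses on something with over 40 N, if the wrist force passes 120 N, or if a joint passes its speed limit or range.

## Working session

There is one attempt and no reset: what is moved stays moved. The work goes in short steps, each a Python script; the robot and the scene stay as the last script left them, time stands still between calls to the robot, and variables do not carry over. Pictures are saved under pics/ and viewed, at most 10 in all, crops included, and the job is handed in when it is done.

```bash
mkdir -p pics; ls
cat > h.py <<'E'
from rig import manip
import numpy as np, cv2
def ray(cam,u,v):
    c=manip.camera_info(cam);K=np.array(c["intrinsics"]);
    d=np.array([(u-K[0,2])/K[0,0],(v-K[1,2])/K[1,1]]);s=d.copy()
    for _ in range(20): s=d/(1+c["k1"]*(s@s))
    return np.array(c["origin"],float),np.array(c["rotation"])@np.array([s[0],-s[1],-1])
def onz(cam,u,v,z):
    o,r=ray(cam,u,v);return o+r*(z-o[2])/r[2]
def proj(cam,P):
    c=manip.camera_info(cam);K=np.array(c["intrinsics"])
    p=np.array(c["rotation"]).T@(np.array(P,float)-np.array(c["origin"]))
    s=np.array([p[0],-p[1]])/-p[2];s=s*(1+c["k1"]*(s@s))
    return np.array([K[0,0]*s[0]+K[0,2],K[1,1]*s[1]+K[1,2]])
def save(cam,f):
    im=manip.get_image(cam);cv2.imwrite(f,im[:,:,::-1]);return im
E
python3 - <<'E'
from h import *
for c in ["scene","top"]:
    save(c,f"pics/{c}0.png");print(manip.camera_info(c))
    for n in ["box","jar","knob","lid_hinge","gourd_a","tube_a"]:
        for d in manip.masks_of(n,c)[:2]:
            print(c,n,round(d["conf"],2),np.array(d["centre"])*[640,400],d["mask"].sum())
E
```

```text
pics
{'intrinsics': array([[421.45069772,   0.        , 320.781388  ],
       [  0.        , 421.45069772, 199.16425775],
       [  0.        ,   0.        ,   1.        ]]), 'k1': -0.06765999668227607, 'origin': array([ 879.81695838,  443.07645854, 1000.28346952]), 'rotation': array([[-0.76372849, -0.54031137,  0.35324555],
       [ 0.64553578, -0.63793314,  0.41991055],
       [-0.0015354 ,  0.5487303 ,  0.83599803]])}
scene box 0.71 [341.312 232.6  ] 2675
scene box 0.59 [301.312 191.   ] 439
scene jar 0.74 [324.48 266.32] 783
scene knob 0.74 [188.8 157. ] 339
scene knob 0.6 [344.192 227.2  ] 2211
scene lid_hinge 0.57 [342.08 226.92] 2283
scene gourd_a 0.92 [404.48 373.8 ] 456
scene gourd_a 0.77 [400.32 260.48] 521
scene tube_a 0.95 [465.728 285.32 ] 543
scene tube_a 0.74 [296.   107.48] 762
{'intrinsics': array([[516.53665813,   0.        , 315.67961824],
       [  0.        , 516.53665813, 196.72421016],
       [  0.        ,   0.        ,   1.        ]]), 'k1': -0.16616955431512823, 'origin': array([3.80103220e+02, 4.55031272e-01, 1.68444474e+03]), 'rotation': array([[ 2.57473573e-02,  9.97523546e-01, -6.54511103e-02],
       [-9.99668471e-01,  2.57015454e-02, -1.54198432e-03],
       [ 1.44029015e-04,  6.54691134e-02,  9.97854586e-01]])}
top box 0.6 [295.616 190.6  ] 1682
top knob 0.82 [297.216 194.32 ] 1677
top lid_hinge 0.74 [292.416 194.52 ] 1646
top gourd_a 0.58 [187.072 153.6  ] 201
top gourd_a 0.57 [244.224 212.4  ] 317
top tube_a 0.73 [349.312 196.   ] 333
top tube_a 0.59 [199.168 236.4  ] 385
```

Run:
```python
import cv2
a=cv2.imread("pics/scene0.png");b=cv2.imread("pics/top0.png")
cv2.imwrite("pics/t.png",cv2.resize(b[110:270,170:390],None,fx=3.6,fy=3.6,interpolation=cv2.INTER_CUBIC))
```

```text
(no output)
```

View pics/scene0.png

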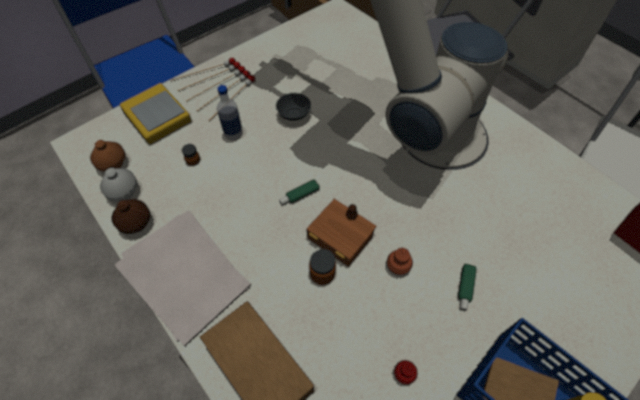

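View pics/t.png

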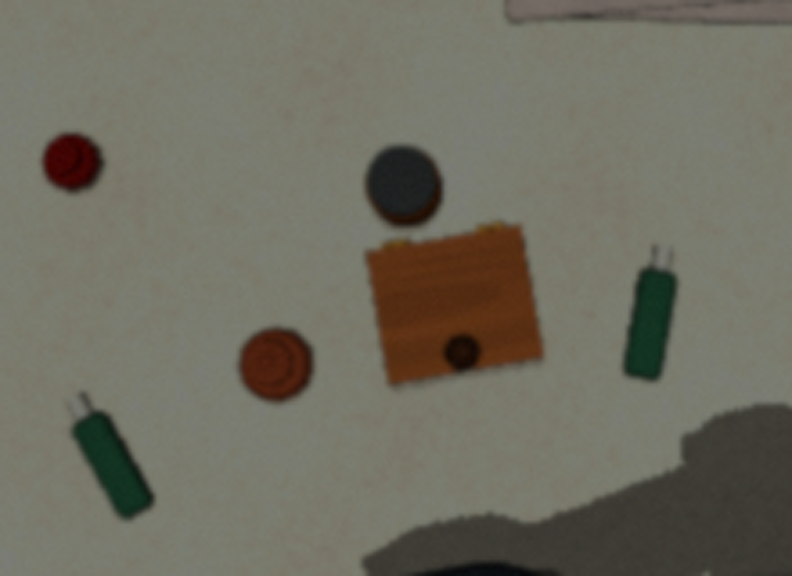

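The top view (crop scale 3.6 from pixel 170,110) shows the lid corners at crop (366,251), (520,226), (543,357) and (390,385). The knob is at (462,351). The jar's top is at (404,181), behind the box and left of its middle.

```bash
cat >> h.py <<'E'
def crop(p): return (np.array(p)+.5)/3.6-.5+[170,110]
E
python3 - <<'E'
from h import *
C=[onz("top",*crop(p),53.5) for p in [(366,251),(520,226),(543,357),(390,385)]]
for c in C: print(c.round(1))
bl,br,fr,fl=C
print("w",np.linalg.norm(bl-br),np.linalg.norm(fl-fr),"d",np.linalg.norm(bl-fl),np.linalg.norm(br-fr))
x=(bl+br-fl-fr);x/=np.linalg.norm(x);y=bl-br+fl-fr;y/=np.linalg.norm(y)
print("yaw",np.arctan2(x[1],x[0]),np.arctan2(-y[0],y[1]))
th=(np.arctan2(x[1],x[0])+np.arctan2(-y[0],y[1]))/2
X=np.array([np.cos(th),np.sin(th),0]);Y=np.array([-X[1],X[0],0])
ctr=sum(C)/4
print("ctr",ctr,"hinge",ctr+60*X)
def rel(p): q=p-(ctr+60*X);return np.round([q@X,q@Y],1)
j=onz("top",*crop((404,181)),78);print("jar",j,rel(j))
k=onz("top",*crop((462,351)),95);print("knob",k,rel(k))
for n,p,z in [("gourd",(276,365),44),("tube",(651,322),15)]:
    g=onz("top",*crop(p),z);print(n,g,rel(g))
print("scene jar top",onz("scene",322,259,78), "scene knob top",onz("scene",351.5,207,97))
E
```

```text
[538.7 145.3  53.5]
[564.3  10.   53.5]
[449.2 -13.1  53.5]
[421.1 120.5  53.5]
w 137.6352644607641 136.5325533281879 d 120.13409946993337 117.35729036554201
yaw 0.20346099910919824 0.19700861751510151
ctr [493.33362159  65.65553613  53.5       ] hinge [552.13481569  77.58950332  53.5       ]
jar [598.38836454 111.94403005  78.        ] [52.2 24.5]
knob [450.81259643  56.61213281  95.        ] [-103.5   -0.4]
gourd [436.34235562 222.82530241  44.        ] [-84.6 165.4]
tube [ 484.85053843 -109.86920674   15.        ] [-103.2 -170.3]
scene jar top [598.6557386  112.76899402  78.        ] scene knob top [454.08331036  57.80274402  97.        ]
```

```bash
cat >> h.py <<'E'
th=0.2; X=np.array([np.cos(th),np.sin(th),0]);Y=np.array([-X[1],X[0],0]);Z=np.array([0,0,1.])
H=np.array([552.1,77.6,45.5])
def rel(p): q=np.array(p)-H;return np.round([q@X,q@Y,q@Z],1)
def pushpose(xr,yr,ztip,s=1,t=0.12):   # leading lower edge of finger side at yr
    d=-np.cos(t)*Z+np.sin(t)*Y; f=np.cos(t)*Y+np.sin(t)*Z
    R=np.c_[s*f,np.cross(d,s*f),d]
    tip=np.array([H[0],H[1],0])+xr*X+yr*Y+ztip*Z
    return tip-25*d-11*f,R
def lidpose(a,u=118,n=32,b0=0.85,s=1,yo=0):   # tip's front edge at (u,n) of the lid turned to a
    b=b0-a; d=-np.cos(b)*Z+np.sin(b)*X; f=np.cos(b)*X+np.sin(b)*Z
    U=-np.cos(a)*X+np.sin(a)*Z; N=np.sin(a)*X+np.cos(a)*Z
    return H+u*U+n*N+yo*Y-25*d-11*f, np.c_[s*f,np.cross(d,s*f),d]
E
python3 - <<'E'
from h import *
s=manip.read_state();print(s["clock"],s["tool_rot"])
ik=manip.inverse_kinematics
for sg in (1,-1):
    print("push",sg,[None if (q:=ik(*pushpose(52,y,z,sg))) is None else np.round(q,2).tolist() for y,z in((-55,150),(-55,14),(93,14))])
    for b0 in (.6,.85,1.1):
        print("lid",sg,b0,[None if (q:=ik(*lidpose(a,u,b0=b0,s=sg))) is None else np.round(q,2).tolist() for a,u in((0,150),(0,118),(.5,118),(1,118),(1.5,118),(1.65,118))])
E
```

```text
0.7 [[ 9.52704033e-01  3.03899695e-01  4.41815612e-05]
 [ 3.03899695e-01 -9.52704033e-01 -8.64986824e-07]
 [ 4.18290823e-05  1.42508394e-05 -9.99999999e-01]]
push 1 [[-0.12, 0.58, 1.44, 0.12, 1.16, -0.37], [-0.12, 0.76, 1.53, 0.15, 0.89, -0.42], [0.12, 0.75, 1.58, 0.16, 0.83, -0.19]]
lid 1 0.6 [[-0.25, 0.74, 2.63, 2.8, 0.81, -1.71], [-0.19, 0.66, 2.52, 2.77, 0.63, -1.59], [-0.02, 0.38, 1.94, 0.03, 0.72, 1.33], [0.05, 0.61, 1.4, -0.06, 1.52, 1.44], [0.09, 0.97, 0.86, -0.11, 2.21, 1.44], [0.09, 1.09, 0.69, -0.14, 2.41, 1.42]]
lid 1 0.85 [None, None, [-0.07, 0.34, 2.15, 0.29, 0.32, 1.04], [0.03, 0.48, 1.59, -0.03, 1.21, 1.42], [0.08, 0.82, 1.04, -0.08, 1.93, 1.45], [0.09, 0.94, 0.86, -0.09, 2.13, 1.44]]
lid 1 1.1 [None, None, [-0.14, 0.42, 2.37, 2.41, 0.29, -1.14], [0.0, 0.38, 1.79, 0.03, 0.87, 1.36], [0.07, 0.68, 1.23, -0.05, 1.62, 1.45], [0.08, 0.8, 1.06, -0.07, 1.83, 1.45]]
push -1 [[-0.12, 0.58, 1.44, 0.12, 1.16, 2.77], [-0.12, 0.76, 1.53, 0.15, 0.89, 2.73], [0.12, 0.75, 1.58, 0.16, 0.83, 2.95]]
lid -1 0.6 [[-0.25, 0.74, 2.63, 2.8, 0.81, 1.44], [-0.19, 0.66, 2.52, 2.77, 0.63, 1.55], [-0.02, 0.38, 1.94, 0.03, 0.72, -1.81], [0.05, 0.61, 1.4, -0.06, 1.52, -1.7], [0.09, 0.97, 0.86, -0.11, 2.21, -1.71], [0.09, 1.09, 0.69, -0.14, 2.41, -1.73]]
lid -1 0.85 [None, None, [-0.07, 0.34, 2.15, 0.29, 0.32, -2.1], [0.03, 0.48, 1.59, -0.03, 1.21, -1.73], [0.08, 0.82, 1.04, -0.08, 1.93, -1.69], [0.09, 0.94, 0.86, -0.09, 2.13, -1.7]]
lid -1 1.1 [None, None, [-0.14, 0.42, 2.37, 2.41, 0.29, 2.0], [0.0, 0.38, 1.79, 0.03, 0.87, -1.78], [0.07, 0.68, 1.23, -0.05, 1.62, -1.7], [0.08, 0.8, 1.06, -0.07, 1.83, -1.69]]
```

Run:
```python
from h import *
ik=manip.inverse_kinematics
for b in (.2,.3,.4):
  for a in (0,.3,.6,1,1.5,1.65):
    bb=b-(b+.65)*a/1.65
    for u in ((150,118) if a==0 else (118,)):
        q=ik(*lidpose(a,u,b0=bb+a)); print(b,a,u,None if q is None else np.round(q,2).tolist())
```

```text
0.2 0 150 [-0.08, 0.43, 2.22, 0.19, 0.3, 1.11]
0.2 0 118 [-0.06, 0.45, 2.15, 0.15, 0.35, 1.18]
0.2 0.3 118 [-0.02, 0.41, 1.95, 0.01, 0.73, 1.34]
0.2 0.6 118 [0.01, 0.45, 1.75, -0.02, 1.05, 1.4]
0.2 1 118 [0.05, 0.56, 1.47, -0.05, 1.42, 1.43]
0.2 1.5 118 [0.08, 0.78, 1.1, -0.07, 1.83, 1.45]
0.2 1.65 118 [0.08, 0.85, 0.98, -0.08, 1.95, 1.45]
0.3 0 150 [-0.11, 0.45, 2.31, 0.74, 0.14, 0.53]
0.3 0 118 [-0.08, 0.46, 2.23, 0.47, 0.18, 0.83]
0.3 0.3 118 [-0.03, 0.39, 2.02, 0.05, 0.6, 1.3]
0.3 0.6 118 [0.01, 0.42, 1.8, -0.01, 0.96, 1.38]
0.3 1 118 [0.04, 0.54, 1.5, -0.04, 1.37, 1.43]
0.3 1.5 118 [0.08, 0.77, 1.1, -0.07, 1.82, 1.45]
0.3 1.65 118 [0.08, 0.85, 0.98, -0.08, 1.95, 1.45]
0.4 0 150 [-0.15, 0.49, 2.4, 2.32, 0.18, -1.09]
0.4 0 118 [-0.11, 0.49, 2.32, 1.96, 0.13, -0.68]
0.4 0.3 118 [-0.05, 0.38, 2.09, 0.11, 0.47, 1.23]
0.4 0.6 118 [-0.0, 0.4, 1.85, 0.0, 0.88, 1.37]
0.4 1 118 [0.04, 0.53, 1.53, -0.04, 1.32, 1.43]
0.4 1.5 118 [0.08, 0.77, 1.11, -0.07, 1.81, 1.45]
0.4 1.65 118 [0.08, 0.85, 0.98, -0.08, 1.95, 1.45]
```

Run:
```python
from h import *
manip.grip(0.0)
manip.move_pose(*pushpose(52,-50,240))
p,R=pushpose(52,-50,14); manip.move_straight(p,R,v=200)
p,R=pushpose(52,-20,14); manip.move_straight(p,R,v=100)
print(manip.read_state()["force"])
p,R=pushpose(52,40,14); print(manip.move_straight(p,R,v=50,max_force=8)); s=manip.read_state();print(s["clock"],s["force"],rel(s["tcp_pos"]))
for c in ("top",):
    save(c,"pics/top1.png")
im=cv2.imread("pics/top1.png");cv2.imwrite("pics/t1.png",cv2.resize(im[110:270,170:390],None,fx=3.6,fy=3.6,interpolation=cv2.INTER_CUBIC))
save("scene","pics/s1.png")
```

```text
[ 0.3237758  -0.09301146  0.42894983]
False
7.2083 [-0.37714534  0.1919766   0.22178563] [52. 26. -8.]
```

View pics/s1.png

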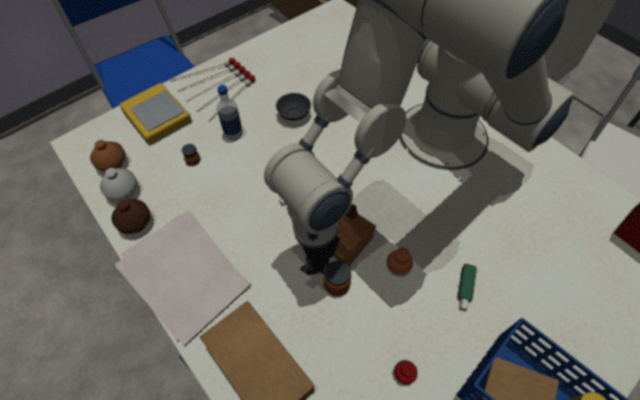

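The jar is upright and has slid: its top is now at about (338,270), against the fingers. I'll finish the push, back off and check.

Run:
```python
from h import *
p,R=pushpose(52,92,14); print(manip.move_straight(p,R,v=55,max_force=10))
p,R=pushpose(52,65,14); manip.move_straight(p,R,v=80)
p,R=pushpose(52,20,220); manip.move_straight(p,R,v=200)
p,R=pushpose(-230,-100,230); manip.move_straight(p,R,v=250)
print(manip.read_state()["clock"])
save("scene","pics/s2.png");save("top","pics/top2.png")
im=cv2.imread("pics/s2.png")[180:320,250:450];cv2.imwrite("pics/s2c.png",cv2.resize(im,None,fx=4,fy=4,interpolation=cv2.INTER_CUBIC))
```

```text
False
11.475
```

View pics/s2c.png

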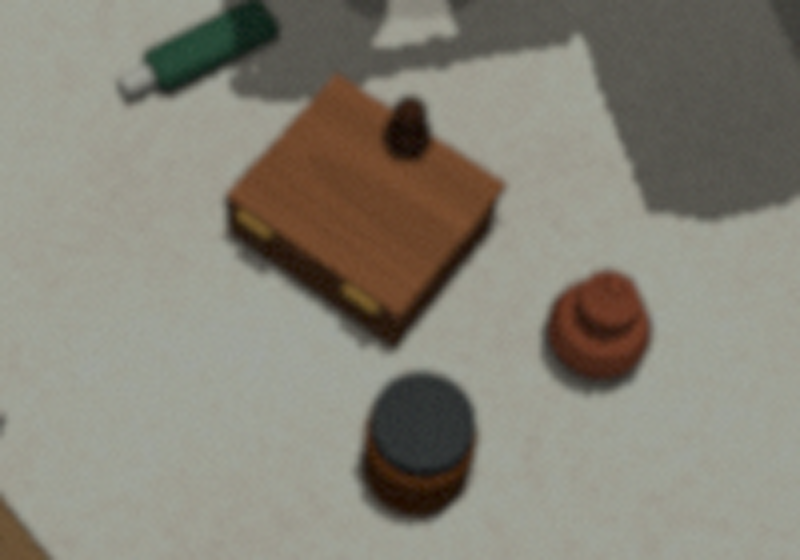

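The jar stands upright with its top at crop (422,421), scene pixel (355.5,285). It looks well past the box's left end, and the box hasn't moved. Next I'll compute its position and go to the knob.

Run:
```python
from h import *
j=rel(onz("scene",355.3,285.1,78)); print("jar rel",j,"knobtop rel",rel(onz("scene",352.1,206,96)))
assert j[1]-34>74
p,R=lidpose(0,150,n=150,b0=.2); manip.move_pose(p,R)
p,R=lidpose(0,150,n=32,b0=.2); manip.move_straight(p,R,v=150)
manip.pause(.3);f0=manip.read_state()["force"]
p,R=lidpose(0,108,n=32,b0=.2); print(manip.move_straight(p,R,v=25,max_force=1.5))
s=manip.read_state();d=s["tool_rot"];tip=s["tcp_pos"]+25*d[:,2]+11*d[:,0]
print(s["clock"],s["force"]-f0,"edge rel",rel(tip))
save("scene","pics/s3.png")
im=cv2.imread("pics/s3.png")[150:290,250:450];cv2.imwrite("pics/s3c.png",cv2.resize(im,None,fx=4,fy=4,interpolation=cv2.INTER_CUBIC))
```

```text
jar rel [ 57.  126.8  32.5] knobtop rel [-103.9   -0.8   50.5]
True
15.9333 [-0.77595008 -0.13673293  0.90834603] edge rel [-1.125e+02  1.000e-01  3.170e+01]
```

View pics/s3c.png

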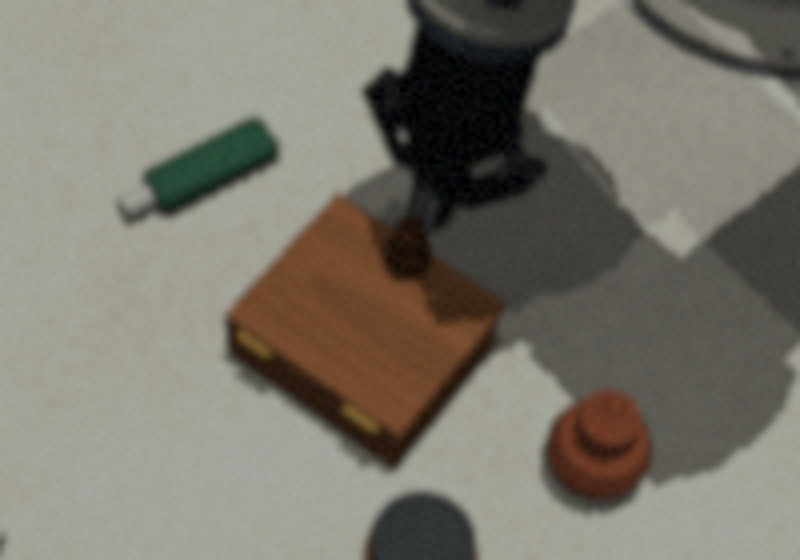

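The fingertip edge is in the knob's waist, at crop (415,225), and the edge reads u=112.5, n=32. I'll start the arc.

```bash
cat >> h.py <<'E'
def arc(a0,a1,u=111,n=33):
    for a in np.linspace(a0,a1,int(np.ceil((a1-a0)/.15))+1)[1:]:
        b=.2-.85*a/1.65
        p,R=lidpose(a,u,n,b0=b+a)
        hit=manip.move_straight(p,R,v=60,max_force=12)
        s=manip.read_state();print(round(a,2),hit,round(s["clock"],1),s["force"].round(1))
        if hit: return False
    return True
E
python3 - <<'E'
from h import *
arc(0,.6)
save("scene","pics/s4.png")
im=cv2.imread("pics/s4.png")[150:290,250:450];cv2.imwrite("pics/s4c.png",cv2.resize(im,None,fx=4,fy=4,interpolation=cv2.INTER_CUBIC))
E
```

```text
0.15 True 16.4 [-2.1  1.   0. ]
```

View pics/s4c.png

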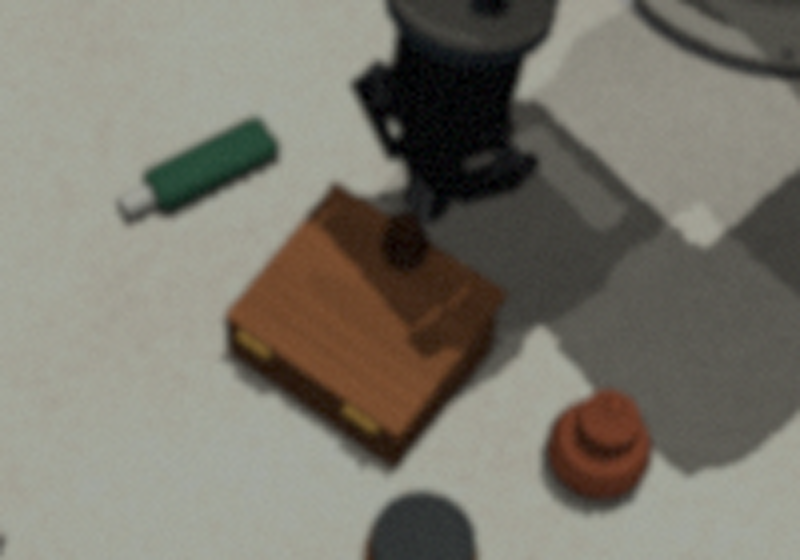

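The lid is up by about 0.1 rad, with the knob at crop (405,240), and the box hasn't moved. The stop was a brief force spike, since the held force is only about 2 N. I'll carry on with a higher limit.

```bash
sed -i 's/max_force=12/max_force=25/' h.py
python3 - <<'E'
from h import *
s=manip.read_state();d=s["tool_rot"];print(rel(s["tcp_pos"]+25*d[:,2]+11*d[:,0]),s["clock"])
arc(0,.75)
save("scene","pics/s5.png")
im=cv2.imread("pics/s5.png")[150:290,250:450];cv2.imwrite("pics/s5c.png",cv2.resize(im,None,fx=4,fy=4,interpolation=cv2.INTER_CUBIC))
E
```

```text
[-106.3    0.4   49.5] 16.45
0.15 False 16.7 [-7.8 -0.2  3.3]
0.3 False 17.2 [-8.7 -0.   4.1]
0.45 False 17.6 [-8.  -0.9  7.2]
0.6 False 18.1 [-8.7  0.6  8.5]
0.75 False 18.6 [-6.7  1.2 11. ]
```

View pics/s5c.png

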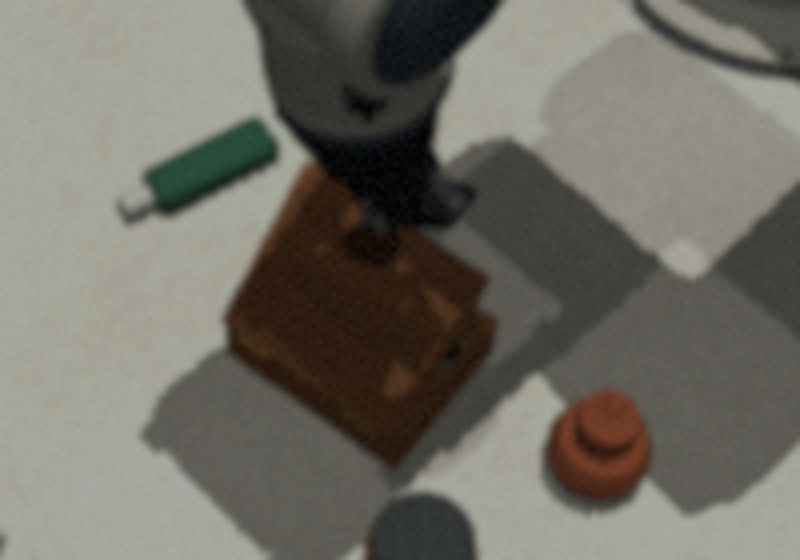

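The lid follows: it's at about 0.75 rad and the tip is still in the waist. The box corner is unchanged at crop (391,465). I'll ease u out slightly and carry it over the top.

Run:
```python
from h import *
if arc(.75,1.65,u=112.3):
    manip.pause(1.0)
    s=manip.read_state();manip.move_straight(s["tcp_pos"]+np.array([0,0,120]),v=150)
s=manip.read_state();manip.move_straight(s["tcp_pos"]-200*X,v=200)
s=manip.read_state();print(s["clock"],s["force"])
save("scene","pics/s6.png")
im=cv2.imread("pics/s6.png")[150:330,230:450];cv2.imwrite("pics/s6c.png",cv2.resize(im,None,fx=3.3,fy=3.3,interpolation=cv2.INTER_CUBIC))
```

```text
0.9 False 19.1 [-1.6 -0.7  2. ]
1.05 False 19.6 [-1.7  0.3  4. ]
1.2 False 20.1 [-0.5 -0.2  5.5]
1.35 False 20.5 [0.  0.7 9. ]
1.5 False 21.0 [ 1.6  1.8 12.6]
1.65 False 21.5 [ 3.8  3.5 14.9]
24.5833 [-0.20223888  0.24943445 -0.04134101]
```

View pics/s6c.png

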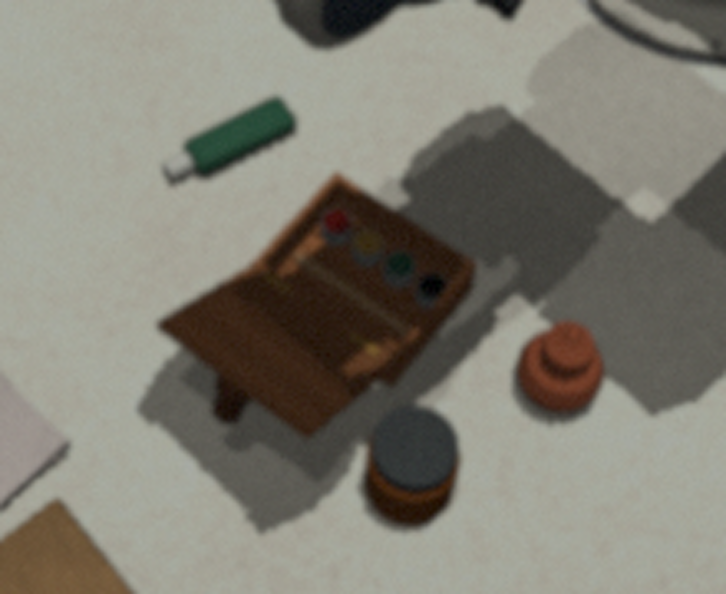

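The lid is fully back on its stop and the paint wells show. The box's back-left corner is still at scene pixel (348,266). The jar stands upright beside the strip, and the arm is clear.

```bash
python3 -c "
from h import *
print(manip.sign_off())"
```

```text
the job is handed in; nothing more can be done
None
```

The job is handed in after about 25 s on the robot's clock: the jar was pushed upright about 23 mm clear of the strip, the lid was then pushed over by its knob and lies fully open by itself, and neither the box nor the other things near it moved visibly.

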